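# Throw the fireplace draught lever into its marked notch

## Task

Set the fireplace's draught regulator for the evening: lift its lever out of the parking slot, swing it round over the notched rim under the cover and drop it fully home in the notch marked by the tall brass finial, feeling for that notch, which lies within about a finger's width to either side of the finial. Do not let the lever drop into either of the notches marked by the flat rivets, leave the lever in the marked notch with nothing touching it, and leave the other things on the ledge standing where they are.

Things in the scene. Friction and masses are not known exactly. Their poses are not given: they have to be found in the camera images.
- pivot (a point): point on the vertical axis of the draught regulator (fixed: round dark iron drum 280 mm wide at its foot, 131 mm high overall, with a 260 mm round cover plate on top, z 122 to 131 mm, and an open slot under the cover on the robot's side), 80 mm above the ledge: the lever's swing and lift axes cross here
- grip (a point): middle of the round upright wooden handle (26 mm wide, 50 mm free; 38 mm cap, 20 mm high, above it; 34 mm collar below) on the lever's end. The lever is a 14 mm steel rod out of the slot. This point is 180 mm from the pivot axis, 34 mm above the rod's centre line; lever down, it is 114 mm above the ledge, cap top 156 mm. Its x points along the rod to the pivot, z up the handle
- rod_at_rim (a point): point on the rod's centre line, 105 mm from the pivot, where it crosses the notched rim hidden under the cover. Fully home in a notch or in the parking slot it is 80 mm above the ledge; resting on the rim between notches it is about 92 mm
- carrier (a joint): swing of the lever about the vertical pivot axis, rad, growing anticlockwise from above, 0 to 1.62; about 1.5 N at the handle. The parking slot covers 0 to 0.26; beyond 0.42 the lever is over the rim. Three notches, 20 mm wide, near 0.62, 1.02 and 1.42, all shifted by one unknown amount of up to 0.07 rad (13 mm at the handle)
- lever (a joint): lift of the lever about the horizontal axis through the pivot, rad: 0 fully down in a notch or in the parking slot, about 0.115 resting on the rim, 0.23 fully raised (handle 41 mm higher). It stays at the height where it is left: it takes about 4 to 5 N at the handle to raise and must be pushed down
- mark: tall brass finial (25 mm high, 18 mm wide) on the cover above the wanted notch, 105 mm from the pivot; origin at its foot, 131 mm above the ledge. The real notch lies under it within 8 mm along the arc at this radius
- rivet_a: flat brass rivet (4.5 mm high, 18 mm wide) on the cover above an unwanted notch; origin at its foot
- rivet_b: the other flat brass rivet, as rivet_a
- tumbler: bystander: glass tumbler, 76 mm wide, 90 mm high, origin under its foot
- matchbox: bystander: cardboard box of long matches, 65 x 110 x 24 mm, origin under its centre
- pepper_mill: bystander: wooden pepper mill, 58 mm wide, 152 mm high, origin under its foot
- wine_glass: bystander: wine glass, 74 mm wide, 179 mm high, origin under its foot
- kindling: bystander: split piece of kindling, 200 x 45 x 40 mm, origin under its centre

How it is judged:
On the way, in this order (a step that is already met when the one before it is completed fails the run):
1. the lever is lifted out of its parking slot and swung over the rim (value of joint lever above 0.085 rad and value of joint carrier above 0.42 rad), for 0.1 s.
2. the lever is dropped fully home in the notch marked by the finial (value of joint lever below 0.035 rad and horizontal distance between rod_at_rim and mark below 0.02 m), for 0.2 s.
At the end, for the whole second after the job is handed in: The lever is fully home (lift joint under 0.035 rad) in the notch marked by the finial (rod's rim point within 20 mm horizontally of the finial's origin), at rest, and every bystander is within 30 mm of its starting place (all of step 2 and value of joint carrier above 0.42 rad and velocity of joint carrier between -0.05 and 0.05 rad/s and velocity of joint lever between -0.05 and 0.05 rad/s and distance of each of tumbler, matchbox, pepper_mill, wine_glass, kindling from where it was at the start of the episode below 0.03 m); the robot touches nothing.
It fails at once if the lever dropped into an unwanted notch (value of joint carrier above 0.42 rad and value of joint lever below 0.05 rad and horizontal distance between rod_at_rim and mark above 0.022 m).
It fails at once if a bystander was knocked away or tipped over (distance of any of tumbler, matchbox, pepper_mill, wine_glass, kindling from where it was at the start of the episode above 0.04 m or angle between any of tumbler, matchbox, pepper_mill, wine_glass, kindling's own z axis and vertical above 0.4 rad).
It also fails if it takes over 46 s, if anything falls off the work surface, if the arm or the gripper's body presses on something with over 40 N, if the wrist force passes 120 N, or if a joint passes its speed limit or range.

## Robot

A 6-joint arm with a two-finger parallel gripper is mounted at the origin on the work surface. World frame = base frame: x ahead of the robot, y to its left, z up, the work surface at z = 0. Lengths are in m, angles in rad, forces in N, time in s.
With the tool pointing down it reaches from about 0.375 to 0.9 m from the base axis. Payload 3.1 kg.
Tool frame: the origin (TCP) lies midway between the tips of the shut fingers; the grasp point (between the pads) lies 19 mm behind it; z points along the fingers, y is the line along which they close (so a half turn about z gives the same grasp; the last joint's range is limited). The gripper opens to 87 mm and grips with 3 to 60 N. Pads are 19 mm wide; open, the fingers measure 117 mm over their backs; the gripper's body (75 mm by 190 mm) begins 51 mm behind the grasp point.
Start: joints at [-1.431, 0.527, 1.433, -0, 1.181, -0.178], TCP at [0.196, -0.593, 0.223] pointing down, gripper open.
Joint ranges: [-3.08, 3.08], [-0.75, 2.2], [0.22, 2.44], [-1.43, 4.57], [0, 2.65], [-2.85, 2.85]. Speed limits (rad/s): [2.79, 2.79, 3.14, 3.14, 3.14, 3.14].

## Interface

Orientations are given as a unit quaternion [x, y, z, w].
In Python, from rig import robot gives the robot as it stands.
- The arm moves only by the shell command python3 -m jog 'ROWS' [FORCE]. ROWS is a JSON object of lists of equal length, an entry for each row: "dp": the shift along the tool's x, y, z in mm, a list of three; "delta_rot": the turn, a rotation vector about the tool's x, y, z in rad, a list of three; "gripper": the opening, from -1 (shut) to 1 (fully open). A call has 1 to 12 rows; each row is the pose to reach, as a shift and turn from the pose commanded when the call began, along the tool's axes at that moment; what a row does not reach only later rows make up. A row lasts 1/10 s, in which the tool goes at most 50 mm and 8.59 degrees, less where a joint would pass 70% of its speed; a pose out of reach is approached as far as the arm can. A call with a gripper value outside its range is refused whole. The fingers move at their own pace and stop on an object; FORCE is the grip in N (left out, the last holds). Time passes only in rows, so rows that repeat a pose let the fingers close. It gives the time, the measured TCP pose, the force, the opening and the grip force at its end, in the units of the state.
- robot.get_obs(): the state, without advancing time (a new reading comes with each control period).
- robot.camera(name): name is "scene" or "top" or "wrist"; returns the picture (400x640x3 uint8, red, green, blue); there is no depth.
- robot.camera_model(name): a dict with "fx", "fy", "cx", "cy" (pixels), "xyz" and "orientation" of the camera in the world; the wrist camera has in their place "T_tool_cam" (4x4, takes a point from camera to tool coordinates, whose origin is the TCP and whose axes are the flange's). Camera axes: x right, y down, z forward; pixel columns grow to the right and rows downward; lengths in m; the calibration is good to about 2 mm. A picture is of the moment at which its call begins: read the wrist's pose just before it. camera_model takes no time and is no camera call.
- robot.hand_in(): hands the job in; it is judged then, once.
Trained networks look in the newest picture that a camera, given by its name, has taken for a name from the list of things; names that differ only in an ending like _2 or _b are one class to them, and where a whole thing is asked for, a point or a joint stands for the part that bears it (a point fixed in the world has none). Each returns a list of dicts, best first, with "score" (0 to 1); they miss things now and then, are a little off and sometimes report something else, mostly with a low value. They report only what shows in the picture. A call takes as long as a camera call.
- robot.search_frame(name, camera): "rect" ([left, top, right, bottom] in pixels, round what is visible of it).
The state is a dict: "time": time; "q": joint angles; "joint_velocities": joint speeds; "joint_torque": joint torques, N m; "position": TCP position; "tool_rot": TCP orientation; "ft_force": force on the tool from outside, world axes, zero at the start; "moment": the same for the moment, N m; "grip_width": finger opening in m; "grip_force": force on a finger pad.
Only numpy, scipy, OpenCV 4.12 (cv2) and the standard library are available. Lean on these libraries where they do the work, as an engineer would, in place of code of your own. Each camera call takes 0.05 s, during which the arm holds its last target. There are 200 camera calls.

## Working session

There is one attempt and no reset: what is moved stays moved. The work goes in short steps, Python scripts to look and compute and a shell command to move; the robot and the scene stay as the last step left them, time stands still between calls to the robot, and variables do not carry over. Pictures are saved under pics/ and viewed, at most 10 in all, crops included, and the job is handed in when it is done.

```bash
mkdir -p pics; ls; python3 - <<'E'
from rig import robot
import cv2
for c in ["scene","top"]:
    im=robot.camera(c); cv2.imwrite(f"pics/{c}0.png",im[:,:,::-1])
    m=robot.camera_model(c); print(c,m)
    for n in ["pivot","grip","carrier","lever","mark","rivet_a","tumbler","matchbox","pepper_mill","wine_glass","kindling"]:
        try: print(n,[(d["rect"],round(d["score"],2)) for d in robot.search_frame(n,c)][:3])
        except Exception as e: print(n,e)
o=robot.get_obs(); print(o)
E
```

```text
pics
scene {'fx': 361.337954809092, 'fy': 361.337954809092, 'cx': 319.1362759341346, 'cy': 196.1671782994203, 'xyz': array([ 0.8074845 , -0.47777682,  0.68338506]), 'orientation': array([ 0.90398837,  0.21787606, -0.08452493, -0.35803714])}
pivot [([327.0, 135.6, 497.8, 291.5], 0.62), ([351.2, 138.8, 366.9, 166.0], 0.37)]
grip [([355.0, 138.7, 370.4, 165.6], 0.51)]
carrier [([354.1, 137.5, 369.1, 164.8], 0.88)]
lever [([352.8, 137.7, 367.1, 164.6], 0.76), ([257.2, 268.1, 288.6, 328.4], 0.56), ([340.2, 179.6, 351.2, 189.4], 0.21)]
mark [([343.5, 181.0, 350.0, 190.0], 0.63)]
rivet_a [([352.7, 138.2, 367.5, 165.4], 0.58), ([338.6, 194.3, 348.9, 202.8], 0.38)]
tumbler [([374.3, 118.3, 399.7, 159.8], 0.81)]
matchbox [([248.1, 176.9, 283.9, 215.0], 0.93)]
pepper_mill [([258.3, 270.1, 288.2, 326.6], 0.84)]
wine_glass [([200.9, 196.3, 251.1, 268.4], 0.83)]
kindling [([305.3, 123.3, 355.3, 158.2], 0.62)]
top {'fx': 361.96395103712484, 'fy': 361.96395103712484, 'cx': 321.17323547863646, 'cy': 199.0164006892552, 'xyz': array([0.4121724 , 0.02952205, 0.85955533]), 'orientation': array([-0.702754
[... 710 characters left out ...]
time': 1.2, 'q': array([-1.43046325e+00,  5.27527424e-01,  1.43267311e+00, -1.14177065e-05,
        1.18135598e+00, -1.78523527e-01]), 'joint_velocities': array([ 0.00059719, -0.00056168, -0.00177104, -0.00150951, -0.00016384,
        0.00019458]), 'joint_torque': array([ 1.97362868e-03, -4.40016568e+01, -1.76985151e+01,  6.31627324e-02,
        5.02786017e-02, -4.51490723e-05]), 'position': array([ 0.19593701, -0.59349635,  0.22254011]), 'tool_rot': array([ 9.87317860e-01,  1.58755923e-01, -5.62548203e-06,  1.79654413e-05]), 'ft_force': array([0.23099392, 0.18655794, 0.24893315]), 'moment': array([ 0.00657888, -0.0353455 , -0.00603775]), 'grip_force': 0.0, 'grip_width': 0.08679229732830022}
```

View pics/top0.png

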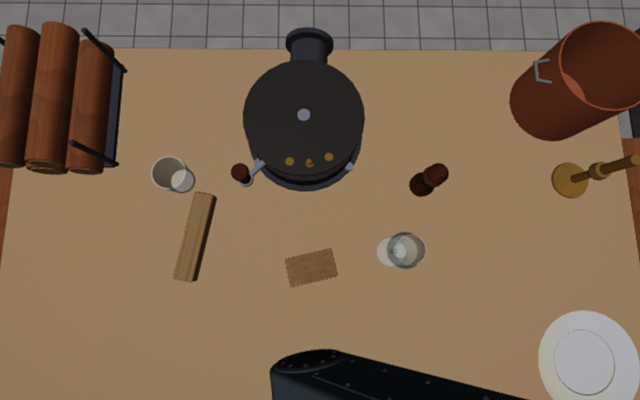

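View pics/scene0.png

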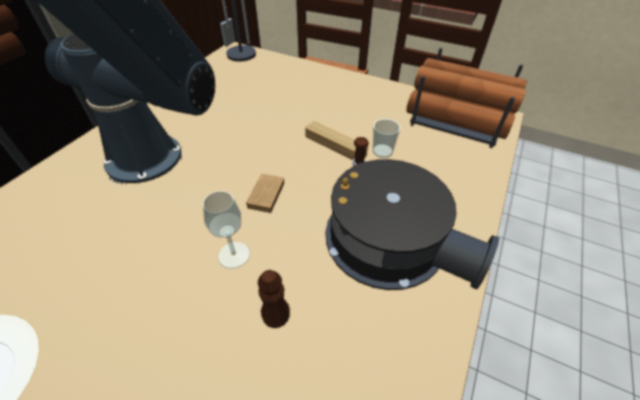

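The top view shows the drum, with its cover hub at (304,115), the lever handle at (241,172), the rivets at (290,161) and (329,157), and the finial in the middle at (310,162). The scene view confirms this. The tumbler is at (172,173) and the kindling at (195,237), both beyond the handle.

```bash
cat > h.py <<'E'
import numpy as np, cv2
from rig import robot
from scipy.spatial.transform import Rotation as R
def cam(c):
    m=robot.camera_model(c)
    return m, R.from_quat(m["orientation"]).as_matrix(), np.array(m["xyz"])
def ray(c,u,v,z):
    m,Rm,p=cam(c); d=Rm@[(u-m["cx"])/m["fx"],(v-m["cy"])/m["fy"],1]
    return p+d*(z-p[2])/d[2]
def proj(c,P):
    m,Rm,p=cam(c); q=(np.atleast_2d(P)-p)@Rm
    return np.c_[m["fx"]*q[:,0]/q[:,2]+m["cx"],m["fy"]*q[:,1]/q[:,2]+m["cy"]]
E
python3 - <<'E'
from h import *
for c,roi in [("top",(270,340,145,175)),("scene",(330,365,165,210))]:
    im=cv2.imread(f"pics/{c}0.png"); hsv=cv2.cvtColor(im,cv2.COLOR_BGR2HSV)
    x0,x1,y0,y1=roi; s=hsv[y0:y1,x0:x1]
    mask=((s[...,1]>90)&(s[...,2]>70)&(s[...,0]<30)).astype(np.uint8)
    n,_,st,ce=cv2.connectedComponentsWithStats(mask)
    for i in range(1,n):
        if st[i,4]>4: u=ce[i]+[x0,y0]; print(c,u.round(1),st[i],ray(c,*u,.1355).round(4),ray(c,*u,.1435).round(4))
print("hub",ray("top",304,115,.135),ray("scene",393,197.5,.135))
print("cap",ray("top",241,172,.156),ray("scene",361,143,.156))
for n,a,z in [("tumbler",(181,181),0),("mill",(422,184),0),("glass",(391,252),0)]: print(n,ray("top",*a,z).round(3))
for n,r in [("kind",[(174,278),(194,282),(196,193),(215,196)]),("mb",[(284,265),(332,248),(338,275),(291,287)])]: print(n,[ray("top",*a,.04 if n=="kind" else .024).round(3)[:2] for a in r])
a=cv2.imread("pics/top0.png")[130:200,220:350]; b=cv2.imread("pics/scene0.png")[125:215,320:450]
cv2.imwrite("pics/crop.png",np.vstack([cv2.resize(a,(520,280),interpolation=3),cv2.resize(b,(430,298),interpolation=3).copy() if 0 else cv2.resize(b,(520,300),interpolation=3)]))
E
```

```text
top [328.5 156.4] [55  8  8  8 59] [ 0.6216 -0.0029  0.1355] [ 0.6193 -0.0026  0.1435]
top [289.1 160.9] [15 12  9  9 65] [0.6122 0.0783 0.1355] [0.61   0.0777 0.1435]
top [308.8 162.6] [35 13  9 10 52] [0.6085 0.0379 0.1355] [0.6064 0.0378 0.1435]
scene [353.8 174.8] [20  7  9  7 50] [0.614  0.0733 0.1355] [0.6168 0.0652 0.1435]
scene [344.7 183.8] [10 13 10 12 88] [0.6078 0.0385 0.1355] [0.6107 0.0309 0.1435]
scene [342.3 200. ] [ 8 32 10  7 56] [ 0.6229 -0.007   0.1355] [ 0.6256 -0.0138  0.1435]
hub [0.71215778 0.04772515 0.135     ] [0.71335022 0.04795417 0.135     ]
cap [0.58390441 0.17213041 0.156     ] [0.59370218 0.15897662 0.156     ]
tumbler [0.6   0.347 0.   ]
mill [ 0.591 -0.237  0.   ]
glass [ 0.427 -0.154  0.   ]
kind [array([0.374, 0.335]), array([0.365, 0.291]), array([0.563, 0.297]), array([0.556, 0.253])]
mb [array([0.4  , 0.096]), array([ 0.437, -0.014]), array([ 0.376, -0.027]), array([0.351, 0.079])]
```

View pics/crop.png

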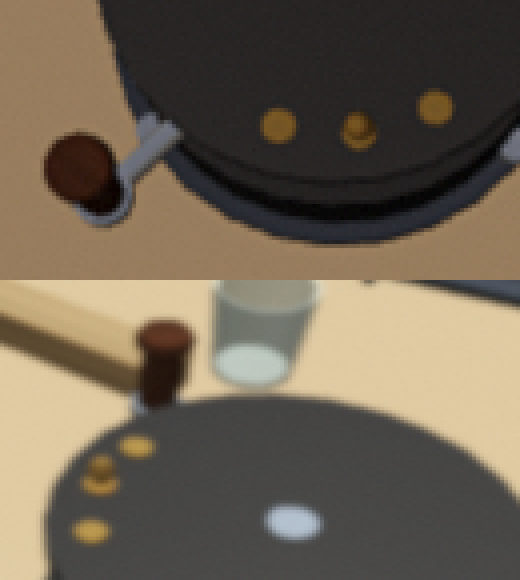

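The crop confirms that the finial is the middle marker, with flat rivets on either side. The cap top is at about (239.5,171.7) in the top image.

```bash
cat >> h.py <<'E'
def toolshift(P):  # world target -> dp mm along current tool axes
    o=robot.get_obs(); M=R.from_quat(o["tool_rot"]).as_matrix()
    return (M.T@(np.array(P)-o["position"])*1000).round(1)
def heading():
    o=robot.get_obs(); x=R.from_quat(o["tool_rot"]).as_matrix()[:,0]; return np.arctan2(x[1],x[0])
E
python3 - <<'E'
from h import *
from scipy.optimize import least_squares
obs=[("top",328.5,156.4,.1355,'b'),("top",289.1,160.9,.1355,'a'),("scene",353.8,174.8,.1345,'a'),("scene",342.3,200,.1345,'b'),("top",304,115,.135,'p'),("scene",393,197.5,.135,'p'),("top",239.5,171.7,.156,'g'),("scene",361.4,140.5,.156,'g'),("top",309,162.8,.139,'m'),("scene",344.8,185.5,.139,'m')]
def pts(x):
    p=x[:2]; f=lambda r,t:p+r*np.array([np.cos(t),np.sin(t)])
    return dict(p=p,a=f(.105,x[2]),m=f(.105,x[3]),b=f(.105,x[4]),g=f(.18,x[5]))
def res(x):
    d=pts(x); return np.concatenate([proj(c,[*d[k],z])[0]-[u,v] for c,u,v,z,k in obs])
s=least_squares(res,[.713,.048,2.86,3.24,3.66,2.356]); print(s.x.round(4)); print(s.fun.reshape(-1,2).round(1).tolist()); d=pts(s.x); print(d)
print(toolshift([*d['g'],.25]), heading(), s.x[5])
E
```

```text
[0.7133 0.0473 2.853  3.2561 3.6541 2.3557]
[[0.6, -0.0], [0.6, -0.2], [0.1, -1.0], [0.1, -0.7], [0.2, -0.5], [-0.1, 0.2], [0.3, -0.8], [-0.9, -2.1], [1.0, -0.9], [-0.1, -1.8]]
{'p': array([0.71328867, 0.04726432]), 'a': array([0.61263088, 0.07714756]), 'm': array([0.60897587, 0.03527101]), 'b': array([ 0.62177824, -0.004222  ]), 'g': array([0.58607003, 0.17460409])}
[ 611.3 -607.1  -27.5] 0.31886093435356033 2.3557186631719294
```

```bash
python3 -m jog '{"dp":[[0,0,-50],[30,-30,-60],[611,-607,-60],[611,-607,-60],[611,-607,-60],[611,-607,-60],[611,-607,-60],[611,-607,-60],[611,-607,-60],[611,-607,-60],[611,-607,-60],[611,-607,-60]],"delta_rot":[[0,0,0],[0,0,-0.1],[0,0,-2.037],[0,0,-2.037],[0,0,-2.037],[0,0,-2.037],[0,0,-2.037],[0,0,-2.037],[0,0,-2.037],[0,0,-2.037],[0,0,-2.037],[0,0,-2.037]],"gripper":[1,1,1,1,1,1,1,1,1,1,1,1]}' 20
python3 - <<'E'
from h import *
print(toolshift([.5861,.1746,.25]),heading())
E
```

```text
time: 2.4
position: [0.4422, -0.108, 0.283]
tool_rot: [0.572, 0.821, 0.0, 0.001]
ft_force: [-0.2, -1.4, 0.5]
grip_width: 0.0872
grip_force: 0.0
[215.2 232.9  32.9] 1.9247569762556482
```

```bash
python3 -m jog '{"dp":[[215,233,33],[215,233,33],[215,233,33],[215,233,33],[215,233,33],[215,233,33],[215,233,33],[215,233,33],[215,233,33],[215,233,33]],"delta_rot":[[0,0,-0.431],[0,0,-0.431],[0,0,-0.431],[0,0,-0.431],[0,0,-0.431],[0,0,-0.431],[0,0,-0.431],[0,0,-0.431],[0,0,-0.431],[0,0,-0.431]],"gripper":[1,1,1,1,1,1,1,1,1,1]}'
python3 - <<'E'
from h import *
print(toolshift([.5861,.1746,.25]),heading())
o=robot.get_obs(); im=robot.camera("wrist"); cv2.imwrite("pics/w1.png",im[:,:,::-1])
m=robot.camera_model("wrist"); T=np.array(m["T_tool_cam"]); print(T.round(3))
Rt=R.from_quat(o["tool_rot"]).as_matrix()
def pw(P):
    q=np.linalg.inv(T)@np.r_[Rt.T@(np.array(P)-o["position"]),1]; return (m["fx"]*q[0]/q[2]+m["cx"],m["fy"]*q[1]/q[2]+m["cy"])
for n,P in dict(cap=[.5861,.1746,.156],mark=[.609,.0353,.131],tip=[.609,.0353,.156]).items(): print(n,np.round(pw(P),1))
E
```

```text
time: 3.4
position: [0.5866, 0.1706, 0.2497]
tool_rot: [0.386, 0.922, -0.0, -0.0]
ft_force: [0.2, -0.8, -0.3]
grip_width: 0.0873
grip_force: 0.0
[ 3.2  2.4 -0.3] 2.3487498622937584
[[-0.    -0.96  -0.28   0.077]
 [ 1.    -0.    -0.    -0.001]
 [ 0.    -0.28   0.96  -0.162]
 [ 0.     0.     0.     1.   ]]
cap [323.1 200.5]
mark [232.  315.6]
tip [225.  333.2]
```

View pics/w1.png

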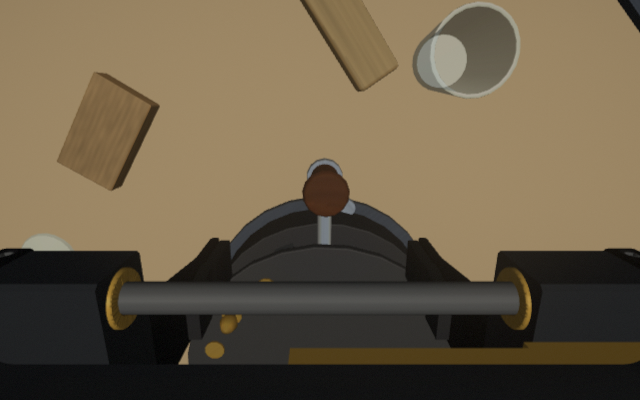

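The wrist view shows the cap at (326,193), midway between the fingers. The finial tip is at (228,325). Both are within about 8 px of prediction and shifted the same way, so the model holds.

```bash
python3 -m jog '{"dp":[[1,0,0],[1,0,40],[1,0,80],[1,0,120],[1,0,140],[1,0,152],[1,0,154],[1,0,154],[1,0,154]],"delta_rot":[[0,0,0],[0,0,0],[0,0,0],[0,0,0],[0,0,0],[0,0,0],[0,0,0],[0,0,0],[0,0,0]],"gripper":[1,1,1,1,1,1,1,1,1]}'
python3 - <<'E'
from h import *
print(toolshift([.5861,.1746,.096]),heading())
E
```

```text
time: 4.35
position: [0.5877, 0.1725, 0.0972]
tool_rot: [0.386, 0.923, 0.001, 0.001]
ft_force: [0.5, -0.0, 0.5]
grip_width: 0.0871
grip_force: 0.0
[2.7 0.3 1.2] 2.349582625519081
```

```bash
python3 -m jog '{"dp":[[2,0,0],[2,0,0],[2,0,0],[2,0,0],[2,0,0],[2,0,0]],"delta_rot":[[0,0,0],[0,0,0],[0,0,0],[0,0,0],[0,0,0],[0,0,0]],"gripper":[-0.5,-0.8,-1,-1,-1,-1]}' 25
```

```text
time: 4.95
position: [0.5851, 0.1739, 0.0955]
tool_rot: [0.386, 0.923, -0.0, -0.0]
ft_force: [0.6, 0.5, -0.6]
grip_width: 0.0474
grip_force: 0.0
```

```bash
python3 -m jog '{"dp":[[0,0,0],[0,0,0],[0,0,0],[0,0,0],[0,0,0],[0,0,0]],"delta_rot":[[0,0,0],[0,0,0],[0,0,0],[0,0,0],[0,0,0],[0,0,0]],"gripper":[-1,-1,-1,-1,-1,-1]}' 25
python3 - <<'E'
from h import *
o=robot.get_obs();print(o["position"],o["grip_force"],heading())
P=np.array([.7133,.0473]);d=o["position"][:2]-P;print(np.hypot(*d),np.arctan2(d[1],d[0]))
E
```

```text
time: 5.55
position: [0.5851, 0.1741, 0.0956]
tool_rot: [0.386, 0.923, 0.0, 0.0]
ft_force: [0.7, 2.1, 0.3]
grip_width: 0.0347
grip_force: 25.0
[0.58513327 0.17409335 0.09559851] 24.999965094029903 2.3499402656655506
0.18028662109038535 2.361581086091661
```

```bash
python3 - <<'E'
from h import *
im=robot.camera("scene")[:,:,::-1]; w=robot.camera("wrist")[:,:,::-1]
a=cv2.resize(im[90:210,290:450],(640,480),interpolation=3)[:300]; b=cv2.resize(w[100:400,160:490],(330*300//300,300))
cv2.imwrite("pics/g1.png",np.hstack([cv2.resize(im[95:185,300:420],(400,300),interpolation=3),cv2.resize(w[100:360,180:500],(369,300),interpolation=3)]))
E
```

```text
(no output)
```

View pics/g1.png

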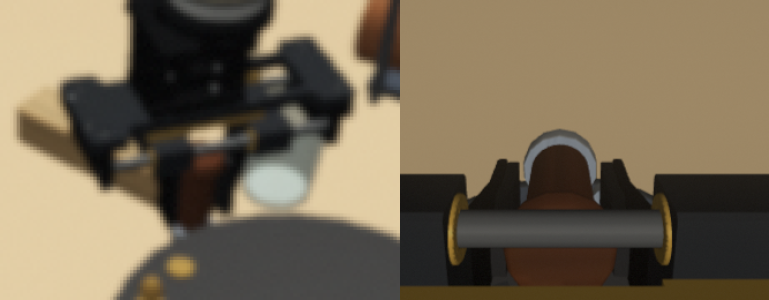

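The fingers stopped at 34.7 mm, which matches the 34 mm collar and not the 26 mm handle. I'll open slightly, go up 7 mm and regrip.

```bash
python3 -m jog '{"dp":[[0,0,0],[0,0,-3],[0,0,-7],[0,0,-7],[0,0,-7],[0,0,-7],[0,0,-7],[0,0,-7],[0,0,-7],[0,0,-7]],"delta_rot":[[0,0,0],[0,0,0],[0,0,0],[0,0,0],[0,0,0],[0,0,0],[0,0,0],[0,0,0],[0,0,0],[0,0,0]],"gripper":[0.1,0.1,0.1,-1,-1,-1,-1,-1,-1,-1]}' 25
```

```text
time: 6.65
position: [0.5852, 0.1738, 0.1026]
tool_rot: [0.386, 0.923, -0.0, 0.0]
ft_force: [0.5, -0.4, 1.3]
grip_width: 0.0344
grip_force: 25.0
```

Still 34.4 mm at the new height, so the collar isn't the cause. The finger bodies above the pads are catching on the wider cap. The pads need to go on the 38 mm cap itself, so I'll raise 24 mm.

```bash
python3 -m jog '{"dp":[[0,0,0],[0,0,-10],[0,0,-24],[0,0,-24],[0,0,-24],[0,0,-24],[0,0,-24],[0,0,-24],[0,0,-24],[0,0,-24]],"delta_rot":[[0,0,0],[0,0,0],[0,0,0],[0,0,0],[0,0,0],[0,0,0],[0,0,0],[0,0,0],[0,0,0],[0,0,0]],"gripper":[0.1,0.1,0.1,-1,-1,-1,-1,-1,-1,-1]}' 40
```

```text
time: 7.65
position: [0.5851, 0.174, 0.1266]
tool_rot: [0.386, 0.923, 0.0, -0.0]
ft_force: [-0.5, 0.3, 4.4]
grip_width: 0.0339
grip_force: 40.0
```

```bash
python3 -m jog '{"dp":[[-1.3,0,-4.5],[-2.6,0,-9],[-4,0,-13],[-5.6,0,-17.7],[-5.6,0,-17.7],[-5.6,0,-17.7]],"delta_rot":[[0,0.025,0],[0,0.05,0],[0,0.075,0],[0,0.1,0],[0,0.1,0],[0,0.1,0]],"gripper":[-1,-1,-1,-1,-1,-1]}' 40
python3 - <<'E'
from h import *
w=robot.camera("wrist")[:,:,::-1]; s=robot.camera("scene")[:,:,::-1]
cv2.imwrite("pics/g2.png",np.hstack([cv2.resize(s[95:185,300:420],(400,300),interpolation=3),cv2.resize(w[100:360,180:500],(369,300),interpolation=3)]))
E
```

```text
time: 8.25
position: [0.5883, 0.1702, 0.1432]
tool_rot: [0.385, 0.921, 0.019, -0.047]
ft_force: [0.1, 2.5, -3.1]
grip_width: 0.0345
grip_force: 40.0
```

View pics/g2.png

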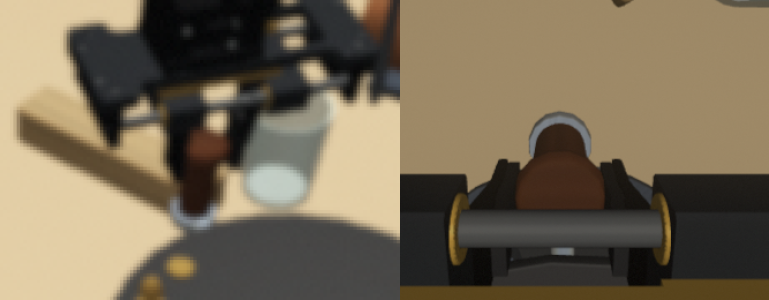

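```bash
python3 - <<'E'
from h import *
m=robot.camera_model("wrist"); Ti=np.linalg.inv(np.array(m["T_tool_cam"]))
def pw(p):
    q=Ti@np.r_[np.array(p)/1000,1]; u=m["fx"]*q[0]/q[2]+m["cx"];v=m["fy"]*q[1]/q[2]+m["cy"]; return (round((u-180)*1.153),round((v-100)*1.154))
for x in (-10,0,10,20): print(x,"captop",pw((x,0,-29)),"edges",pw((x,-19,-29)),pw((x,19,-29)))
print(heading())
E
```

```text
-10 captop (162, 243) edges (111, 243) (214, 243)
0 captop (162, 219) edges (110, 219) (215, 219)
10 captop (162, 194) edges (109, 194) (216, 194)
20 captop (162, 168) edges (108, 168) (217, 168)
2.350203867087998
```

```bash
python3 - <<'E'
from h import *
m=robot.camera_model("wrist"); T=np.array(m["T_tool_cam"]); print(m["fx"])
o=robot.get_obs(); Rt=R.from_quat(o["tool_rot"]).as_matrix()
for n,u,v,w,D in [("cap",160,180,90,38),("collar",160,143,62,34),("cap_w1",None,193,45,38)]:
    f=m["fx"]
    if u is None: U,V,W=326,193,w
    else: U,V,W=180+u/1.153,100+v/1.154,w/1.153
    d=f*D/W
    p=T@np.r_[np.array([(U-m["cx"])/f*d,(V-m["cy"])/f*d,d])/1000,1]; print(n,(p[:3]*1000).round(1), (Rt@p[:3]+o["position"]).round(4) if u else "")
P=np.array([.7133,.0473]);d=o["position"][:2]-P;print(np.hypot(*d),np.arctan2(d[1],d[0]))
E
```

```text
357.1225594024872
cap [ 2.8 -0.8 -2.1] [0.586  0.1713 0.1457]
collar [ 0.  -0.8 51.2] [0.5842 0.1732 0.0924]
cap_w1 [ -0.7   5.4 129.9] 
0.17515327690062663 2.3645972925648415
```

```bash
python3 - <<'E'
from h import *
m=robot.camera_model("wrist"); Ti=np.linalg.inv(np.array(m["T_tool_cam"]))
o=robot.get_obs(); Rt=R.from_quat(o["tool_rot"]).as_matrix()
def pw(P):
    q=Ti@np.r_[Rt.T@(np.array(P)-o["position"]),1]; u=m["fx"]*q[0]/q[2]+m["cx"];v=m["fy"]*q[1]/q[2]+m["cy"]; return (round(400+(u-180)*1.153),round((v-100)*1.154))
th=2.3557
for f in (0,.03,.06,.1):
    for n,r,h in [("captop",180,76),("collar",180,6)]:
        rr=(r*np.cos(f)-h*np.sin(f))/1000; z=.08+(r*np.sin(f)+h*np.cos(f))/1000
        P=[.7133+rr*np.cos(th),.0473+rr*np.sin(th),z]; s=proj("scene",P)[0]
        print(f,n,"scenecrop",((s-[300,95])/.3).round(),"wristcrop",pw(P))
E
```

```text
0 captop scenecrop [202. 145.] wristcrop (566, 183)
0 collar scenecrop [194. 219.] wristcrop (564, 141)
0.03 captop scenecrop [204. 140.] wristcrop (566, 194)
0.03 collar scenecrop [194. 214.] wristcrop (564, 144)
0.06 captop scenecrop [206. 136.] wristcrop (566, 205)
0.06 collar scenecrop [195. 209.] wristcrop (564, 147)
0.1 captop scenecrop [209. 131.] wristcrop (567, 222)
0.1 collar scenecrop [197. 202.] wristcrop (565, 152)
```

The wrist and scene views fit the lever still being down: cap at (560,180) and collar at (560,143) in the crop. So the pads slid off the smooth cap. I'll come in tilted outward by about 56° and take the 26 mm handle under the cap, which then hooks the lift.

```bash
cat >> h.py <<'E'
PV=np.array([.7133,.0473])
def target(th,al,zg,back=0.,r=.18,lift=0.):
    """pose: tool x outward at heading th, leaning outward by al, grasp point at radius r,height zg"""
    u=np.array([np.cos(th),np.sin(th),0]); z=-u*np.sin(al)-np.array([0,0,1])*np.cos(al)
    x=u*np.cos(al)-np.array([0,0,1])*np.sin(al); y=np.cross(z,x)
    G=np.r_[PV+r*u[:2],zg]; return G+(.019-back)*z, np.c_[x,y,z]
def rel(P,M):
    o=robot.get_obs(); C=R.from_quat(o["tool_rot"]).as_matrix()
    return (C.T@(P-o["position"])*1000).round(1).tolist(), R.from_matrix(C.T@M).as_rotvec().round(3).tolist()
E
python3 - <<'E'
from h import *
print(rel(*target(2.3557,.98,.115,.10)), rel(*target(2.3557,.98,.115,.10)), toolshift(robot.get_obs()["position"]+[0,0,.06]))
E
```

```text
([73.4, 1.2, -9.4], [-0.003, -1.08, -0.005]) ([73.4, 1.2, -9.4], [-0.003, -1.08, -0.005]) [  6.   -0.1 -59.7]
```

```bash
python3 -m jog '{"dp":[[0,0,0],[0,0,0],[1,0,-10],[3,0,-50],[40,0,-60],[73,1,-60],[73,1,-40],[73,1,-20],[73,1,-9],[73,1,-9],[73,1,-9],[73,1,-9]],"delta_rot":[[0,0,0],[0,0,0],[0,0,0],[0,0,0],[0,-0.15,0],[0,-0.3,0],[0,-0.45,0],[0,-0.6,0],[0,-0.75,0],[0,-0.9,0],[0,-1.04,0],[0,-1.08,0]],"gripper":[0.3,1,1,1,1,1,1,1,1,1,1,1]}' 25
python3 - <<'E'
from h import *
print(rel(*target(2.3557,.98,.115,.10)), robot.get_obs()["q"].round(2))
E
```

```text
time: 9.55
position: [0.5396, 0.2231, 0.1617]
tool_rot: [0.339, 0.813, -0.181, 0.437]
ft_force: [-0.1, -1.3, 0.1]
grip_width: 0.0871
grip_force: 0.0
([1.4, -1.4, 0.8], [-0.001, 0.006, -0.005]) [ 0.64  0.73  1.79 -1.3   1.03  0.82]
```

```bash
python3 -m jog '{"dp":[[0,-1,20],[0,-1,45],[0,-1,65],[0,-1,85],[0,-1,97],[0,-1,100],[0,-1,100],[0,-1,100]],"delta_rot":[[0,0,0],[0,0,0],[0,0,0],[0,0,0],[0,0,0],[0,0,0],[0,0,0],[0,0,0]],"gripper":[1,1,1,1,1,0.5,-0.3,-1]}' 30
python3 -m jog '{"dp":[[0,0,0],[0,0,0],[0,0,0],[0,0,0],[0,0,0]],"delta_rot":[[0,0,0],[0,0,0],[0,0,0],[0,0,0],[0,0,0]],"gripper":[-1,-1,-1,-1,-1]}' 30
python3 - <<'E'
from h import *
print(rel(*target(2.3557,.98,.115)), robot.get_obs()["q"].round(2))
E
```

```text
time: 10.35
position: [0.5983, 0.1705, 0.1103]
tool_rot: [0.344, 0.815, -0.186, 0.428]
ft_force: [0.2, -0.9, -0.8]
grip_width: 0.0708
grip_force: 0.0
time: 10.85
position: [0.5977, 0.1697, 0.1097]
tool_rot: [0.345, 0.815, -0.187, 0.427]
ft_force: [-2.3, 0.5, 0.2]
grip_width: 0.0311
grip_force: 0.8
([2.0, -4.6, 6.4], [-0.022, -0.01, -0.003]) [ 0.49  0.82  1.76 -1.43  0.93  0.87]
```

```bash
python3 -m jog '{"dp":[[0,0,0],[0,0,0],[0,0,0]],"delta_rot":[[0,0,0],[0,0,0],[0,0,0]],"gripper":[-1,-1,-1]}' 30
python3 - <<'E'
from h import *
o=robot.get_obs(); print(o["position"].round(4),o["ft_force"].round(1),o["q"].round(2),rel(*target(2.3557,.98,.115)))
E
```

```text
time: 11.15
position: [0.598, 0.1699, 0.1096]
tool_rot: [0.345, 0.815, -0.186, 0.427]
ft_force: [-2.6, 0.2, 0.9]
grip_width: 0.0253
grip_force: 30.0
[0.598  0.1699 0.1096] [-2.6  0.2  0.9] [ 0.49  0.82  1.76 -1.43  0.93  0.87] ([2.0, -4.9, 6.4], [-0.021, -0.01, -0.003])
```

The grip is 25.3 mm, so the fingers hold the handle. Next is the lift along its arc.

```bash
cat >> h.py <<'E'
def cur():
    o=robot.get_obs(); M=R.from_quat(o["tool_rot"]).as_matrix(); G=o["position"]-.019*M[:,2]
    d=G[:2]-PV; psi=np.arctan2(-M[1,2],-M[0,2]); al=np.arccos(-M[2,2])
    return np.hypot(*d),np.arctan2(d[1],d[0]),G[2],psi,al
def wp(th,phi,psi,al,r0,h0):
    r=r0*np.cos(phi)-h0*np.sin(phi); z=.08+r0*np.sin(phi)+h0*np.cos(phi)
    P,M=target(psi,al,0); _,M=target(psi,al,0)
    return np.r_[PV+r*np.array([np.cos(th),np.sin(th)]),z]+.019*M[:,2], M
E
python3 - <<'E'
from h import *
r,th,z,psi,al=cur(); print(np.round(cur(),4))
for f in (.045,.09,.135,.18): print(f,rel(*wp(th+.05*f/.18,f,psi+.2*f/.18,al,r,z-.08)))
E
```

```text
[0.184  2.3261 0.1203 2.3301 0.9703]
0.045 ([-7.9, -1.6, -3.0], [-0.041, -0.0, -0.017])
0.09 ([-15.9, -3.1, -5.7], [-0.082, -0.0, -0.045])
0.135 ([-24.0, -4.6, -8.0], [-0.124, -0.001, -0.074])
0.18 ([-32.3, -6.0, -9.9], [-0.165, -0.001, -0.102])
```

```bash
python3 -m jog '{"dp":[[-4,-0.8,-1.5],[-8,-1.6,-3],[-12,-2.3,-4.4],[-16,-3.1,-5.7],[-20,-3.8,-6.8],[-24,-4.6,-8],[-28,-5.3,-9],[-32.3,-6,-9.9],[-32.3,-6,-9.9],[-32.3,-6,-9.9]],"delta_rot":[[-0.02,0,-0.013],[-0.041,0,-0.024],[-0.062,0,-0.037],[-0.082,0,-0.05],[-0.103,0,-0.062],[-0.124,0,-0.077],[-0.145,0,-0.09],[-0.165,0,-0.105],[-0.165,0,-0.105],[-0.165,0,-0.105]],"gripper":[-1,-1,-1,-1,-1,-1,-1,-1,-1,-1]}' 30
python3 - <<'E'
from h import *
o=robot.get_obs(); print(np.round(cur(),4),o["q"].round(2),o["moment"].round(2))
im=robot.camera("scene")[:,:,::-1]; w=robot.camera("wrist")[:,:,::-1]
cv2.imwrite("pics/g3.png",np.hstack([cv2.resize(im[80:200,300:460],(480,360),interpolation=3),cv2.resize(w,(320,360))]))
E
```

```text
time: 12.15
position: [0.6046, 0.1809, 0.1566]
tool_rot: [0.281, 0.853, -0.157, 0.412]
ft_force: [6.4, -10.8, -24.3]
grip_width: 0.0236
grip_force: 28.8
[0.187  2.2702 0.1682 2.46   0.9127] [ 0.46  0.7   1.8  -1.42  0.82  0.67] [ 1.51  2.12 -0.73]
```

View pics/g3.png

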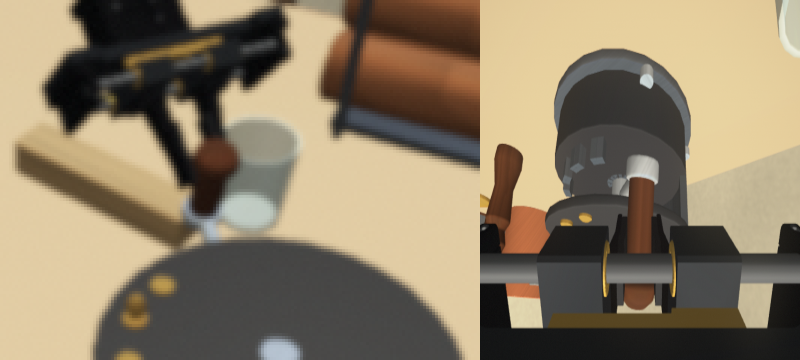

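The lever is lifted: the rod is now clear of the slot in the scene crop near (205,230). It is pressed against its upper stop, so I'll ease down while starting the swing.

```bash
python3 - <<'E'
from h import *
for t in (2.28,2.34,2.40,2.46,2.52,2.58,2.64,2.70): print(t,rel(*wp(t,.18,max(2.48,t+.12),.94,.184,.045)))
E
```

```text
2.28 ([0.1, -4.0, 17.4], [-0.016, -0.027, 0.033])
2.34 ([1.5, -14.2, 16.1], [-0.016, -0.027, 0.033])
2.4 ([2.5, -23.9, 15.4], [-0.048, -0.028, 0.009])
2.46 ([3.2, -33.3, 15.1], [-0.096, -0.029, -0.027])
2.52 ([3.5, -42.8, 15.2], [-0.143, -0.03, -0.063])
2.58 ([3.5, -52.2, 15.8], [-0.191, -0.031, -0.099])
2.64 ([3.1, -61.6, 16.8], [-0.239, -0.032, -0.135])
2.7 ([2.4, -71.0, 18.3], [-0.287, -0.033, -0.171])
```

The handle has slid towards the fingertips. The lever holds its height, so I'll loosen, push in along the tool axis and regrip before swinging.

```bash
python3 -m jog '{"dp":[[0,0,0],[0,0,0],[0,0,0]],"delta_rot":[[0,0,0],[0,0,0],[0,0,0]],"gripper":[-0.1,-0.1,-0.1]}' 25
python3 - <<'E'
from h import *
o=robot.get_obs(); print(np.round(cur(),4),o["q"].round(2),o["ft_force"].round(1))
for f in (.17,.2,.22): print(f,rel(*wp(2.28,f,2.5,.95,.182,.037)))
E
```

```text
time: 12.55
position: [0.6095, 0.1852, 0.1657]
tool_rot: [0.278, 0.85, -0.154, 0.42]
ft_force: [0.2, 0.1, -0.7]
grip_width: 0.0368
grip_force: 0.2
[0.1874 2.2366 0.177  2.4752 0.9281] [ 0.47  0.69  1.79 -1.43  0.82  0.67] [ 0.2  0.1 -0.7]
0.17 ([16.4, -9.8, 27.6], [-0.02, -0.022, 0.019])
0.2 ([11.1, -10.4, 26.2], [-0.02, -0.022, 0.019])
0.22 ([7.5, -10.8, 25.3], [-0.02, -0.022, 0.019])
```

```bash
python3 - <<'E'
from h import *
from scipy.optimize import least_squares
def pr(x,r,h):
    th,f=x; rr=(r*np.cos(f)-h*np.sin(f)); z=.08+r*np.sin(f)+h*np.cos(f)
    return proj("scene",[*(PV+rr*np.array([np.cos(th),np.sin(th)])),z])[0]
for cap,col in [((372.3,130.7),(367.7,149))]:
    s=least_squares(lambda x:np.r_[pr(x,.18,.075)-cap,pr(x,.18,.006)-col],[2.3,.15]); print(s.x,s.fun)
s=robot.camera("scene"); print(robot.search_frame("grip","scene")[:2])
im=s[95:165,340:400].astype(int); k=(im[...,0]>im[...,2]*1.8)&(im[...,0]<130)&(im[...,0]>35); n,_,st,ce=cv2.connectedComponentsWithStats(k.astype(np.uint8))
print([(st[i].tolist(),(ce[i]+[340,95]).round(1)) for i in range(1,n) if st[i,4]>20])
E
```

```text
[2.24676586 0.20441783] [ 0.10417881 -0.6341943  -0.12346206  0.43054874]
[{'rect': [365.3, 127.0, 382.3, 161.6], 'score': 0.86}]
[([0, 0, 24, 6, 48], array([348.6,  96.4])), ([25, 31, 16, 21, 169], array([372.4, 133. ])), ([0, 50, 22, 16, 154], array([350.2, 153.3]))]
```

```bash
python3 - <<'E'
from h import *
for ps in (2.55,2.65): print(rel(*wp(2.25,.204,ps,.95,.182,.035)))
E
```

```text
([11.5, -4.7, 28.0], [-0.059, -0.023, -0.011])
([11.5, -3.2, 27.9], [-0.14, -0.024, -0.07])
```

```bash
python3 -m jog '{"dp":[[6,-1,3],[11.5,-2,10],[11.5,-3,20],[11.5,-3.2,27],[11.5,-3.2,27],[11.5,-3.2,27]],"delta_rot":[[-0.03,0,-0.02],[-0.06,0,-0.04],[-0.1,0,-0.05],[-0.14,-0.02,-0.07],[-0.14,-0.02,-0.07],[-0.14,-0.02,-0.07]],"gripper":[0,0,0,0,0,0]}' 25
python3 - <<'E'
from h import *
o=robot.get_obs(); print(np.round(cur(),4),o["q"].round(2),o["ft_force"].round(1),rel(*wp(2.25,.204,2.65,.95,.182,.035)))
E
```

```text
time: 13.25
position: [0.6147, 0.1902, 0.1632]
tool_rot: [0.238, 0.875, -0.14, 0.398]
ft_force: [-32.4, -11.2, 4.1]
grip_width: 0.0436
grip_force: 15.9
[0.1873 2.2023 0.1754 2.5377 0.8716] [ 0.44  0.67  1.8  -1.41  0.74  0.56] [-32.4 -11.2   4.1] ([9.7, -10.7, 25.2], [-0.086, -0.081, 0.004])
```

The scene view puts the lever at lift 0.204, so it is raised and staying up. Joint 4 is at its limit in this tilted pose. I can swing the raised lever with an upright tool straddling the cap, so I'll back out.

```bash
python3 -m jog '{"dp":[[0,-3,0],[0,-6,0],[0,-6,-10],[0,-6,-30],[0,-6,-60],[0,-6,-90],[0,-6,-120],[0,-6,-120]],"delta_rot":[[0,0,0],[0,0,0],[0,0,0],[0,0,0],[0,0,0],[0,0,0],[0,0,0],[0,0,0]],"gripper":[1,1,1,1,1,1,1,1]}' 25
python3 - <<'E'
from h import *
from scipy.optimize import least_squares
o=robot.get_obs(); print(np.round(cur(),4),o["q"].round(2),o["ft_force"].round(1))
s=robot.camera("scene"); c=s[:,:,::-1]
cv2.imwrite("pics/g4.png",cv2.resize(c[80:200,290:450],(640,480),interpolation=3))
print(robot.search_frame("grip","scene")[:2])
E
```

```text
time: 14.05
position: [0.5477, 0.2481, 0.2486]
tool_rot: [0.23, 0.874, -0.125, 0.41]
ft_force: [0.6, 1.1, 0.0]
grip_width: 0.0861
grip_force: 0.0
[0.2742 2.2776 0.2606 2.589  0.8846] [ 0.6   0.5   1.81 -1.22  0.85  0.41] [0.6 1.1 0. ]
[{'rect': [364.1, 129.3, 380.3, 159.3], 'score': 0.78}]
```

View pics/g4.png

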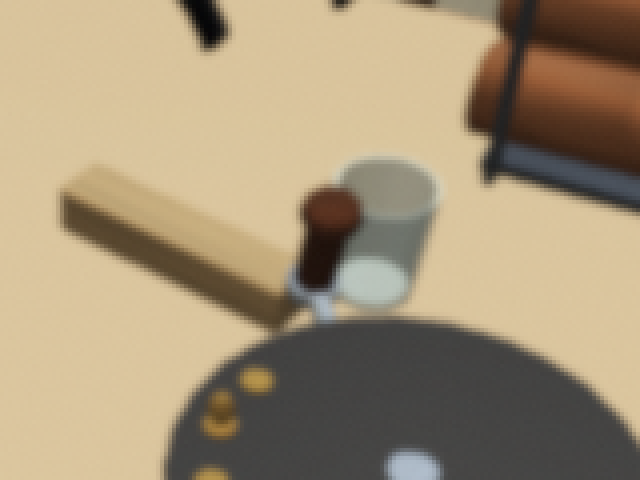

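The lever is free and standing raised, with the cap at (333,208) and the collar at (308,285) in the crop. The bystanders have not moved.

```bash
cat >> h.py <<'E'
def lev(cap,col,g=(2.3,.15)):
    from scipy.optimize import least_squares
    def pr(x,r,h):
        th,f=x; rr=(r*np.cos(f)-h*np.sin(f)); z=.08+r*np.sin(f)+h*np.cos(f)
        return proj("scene",[*(PV+rr*np.array([np.cos(th),np.sin(th)])),z])[0]
    s=least_squares(lambda x:np.r_[pr(x,.18,.075)-cap,pr(x,.18,.006)-col],g); return s.x,s.fun
E
python3 - <<'E'
from h import *
x,f=lev((373.25,132),(367,151.2)); print(x,f.round(1))
th,ph=x; r=.18*np.cos(ph)-.066*np.sin(ph); print(r)
def tgt(z): 
    u=np.array([np.cos(th),np.sin(th),0]); M=np.c_[u,np.cross([0,0,-1],u),[0,0,-1]]; return np.r_[PV+r*u[:2],z],M
print(rel(*tgt(.25)))
E
```

```text
[2.23407565 0.15877121] [-1.  -0.6  0.9  0.2]
0.16730108579423383
([-57.7, -26.7, 65.6], [0.136, 0.878, 0.365])
```

```bash
python3 -m jog '{"dp":[[-10,-3,0],[-20,-7,8],[-30,-12,20],[-40,-18,35],[-50,-23,50],[-58,-27,66],[-58,-27,66],[-58,-27,66],[-58,-27,66]],"delta_rot":[[0.018,0.12,0.05],[0.036,0.23,0.1],[0.055,0.35,0.15],[0.073,0.47,0.2],[0.09,0.58,0.24],[0.11,0.7,0.29],[0.136,0.878,0.365],[0.136,0.878,0.365],[0.136,0.878,0.365]],"gripper":[1,1,1,1,1,1,1,1,1]}' 25
python3 - <<'E'
from h import *
th,ph=2.234,.16; r=.1673
u=np.array([np.cos(th),np.sin(th),0]); M=np.c_[u,np.cross([0,0,-1],u),[0,0,-1]]
print(rel(np.r_[PV+r*u[:2],.135],M),robot.get_obs()["q"].round(2))
E
```

```text
time: 15.05
position: [0.612, 0.174, 0.2474]
tool_rot: [0.442, 0.897, -0.002, -0.001]
ft_force: [0.7, 0.3, -0.2]
grip_width: 0.087
grip_force: 0.0
([5.2, 2.2, 112.4], [-0.004, 0.0, -0.007]) [ 0.1   0.52  1.37 -0.    1.25 -0.55]
```

```bash
python3 -m jog '{"dp":[[4,1,30],[4,1,65],[4,1,90],[4,1,105],[4,1,112],[4,1,112],[4,1,112],[4,1,112],[4,1,112],[4,1,112],[4,1,112],[4,1,112]],"delta_rot":[[0,0,0],[0,0,0],[0,0,0],[0,0,0],[0,0,0],[0,0,0],[0,0,0],[0,0,0],[0,0,0],[0,0,0],[0,0,0],[0,0,0]],"gripper":[1,1,1,1,0.3,-0.3,-1,-1,-1,-1,-1,-1]}' 25
python3 - <<'E'
from h import *
o=robot.get_obs(); print(np.round(cur(),4),heading(),o["ft_force"].round(1))
E
```

```text
time: 16.25
position: [0.6084, 0.1812, 0.1373]
tool_rot: [0.439, 0.898, -0.001, -0.0]
ft_force: [-0.7, -0.1, 0.4]
grip_width: 0.0344
grip_force: 25.0
[1.7010e-01 2.2352e+00 1.5630e-01 6.8140e-01 1.4000e-03] 2.231818066897154 [-0.7 -0.1  0.4]
```

```bash
python3 -m jog '{"dp":[[-0.5,-13.6,0],[-2.2,-27.1,0],[-4.9,-40.4,0],[-8.6,-53.5,0],[-13.4,-66.2,0],[-13.4,-66.2,0]],"delta_rot":[[0,0,-0.08],[0,0,-0.16],[0,0,-0.24],[0,0,-0.32],[0,0,-0.4],[0,0,-0.4]],"gripper":[-1,-1,-1,-1,-1,-1]}' 25
python3 - <<'E'
from h import *
o=robot.get_obs(); print(np.round(cur(),4),heading(),o["ft_force"].round(1),o["moment"].round(2))
E
```

```text
time: 16.85
position: [0.5645, 0.1286, 0.1373]
tool_rot: [0.252, 0.968, -0.001, 0.0]
ft_force: [1.2, -1.2, -1.7]
grip_width: 0.0346
grip_force: 25.0
[1.6950e-01 2.6414e+00 1.5630e-01 1.3809e+00 2.2000e-03] 2.631401105616256 [ 1.2 -1.2 -1.7] [-0.05 -0.46  0.28]
```

```bash
python3 -m jog '{"dp":[[-0.5,-13.6,0],[-2.2,-27.1,0],[-4.9,-40.4,0],[-8.6,-53.5,0],[-13.4,-66.2,0],[-16.2,-72.2,0],[-16.2,-72.2,0]],"delta_rot":[[0,0,-0.08],[0,0,-0.16],[0,0,-0.24],[0,0,-0.32],[0,0,-0.4],[0,0,-0.44],[0,0,-0.44]],"gripper":[-1,-1,-1,-1,-1,-1,-1]}' 25
python3 - <<'E'
from h import *
o=robot.get_obs(); print(np.round(cur(),4),heading(),o["ft_force"].round(1),o["moment"].round(2))
s=robot.camera("scene")[:,:,::-1]
cv2.imwrite("pics/g5.png",cv2.resize(s[80:240,260:460],(750,600),interpolation=3))
E
```

```text
time: 17.55
position: [0.545, 0.0585, 0.1374]
tool_rot: [0.036, 0.999, -0.001, 0.001]
ft_force: [4.0, 0.3, -2.1]
grip_width: 0.0344
grip_force: 25.0
[1.6870e-01 3.0752e+00 1.5640e-01 2.3810e+00 2.2000e-03] 3.0696178268300094 [ 4.   0.3 -2.1] [ 0.03 -0.71  0.23]
```

View pics/g5.png

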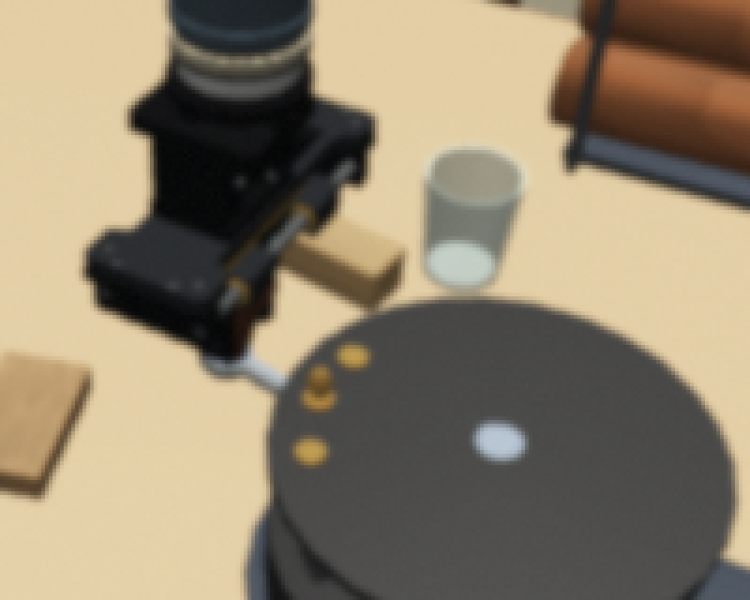

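The lever now stands between rivet_a, at (352,356), and the finial, at (319,388), as intended. Next I'll lower until the palm or grip rests it on the rim.

```bash
python3 -m jog '{"dp":[[1,0,4],[1,0,8],[2,0,12],[2,0,16],[3,0,20],[3,0,23],[3,0,23]],"delta_rot":[[0,0,0],[0,0,0],[0,0,0],[0,0,0],[0,0,0],[0,0,0],[0,0,0]],"gripper":[-1,-1,-1,-1,-1,-1,-1]}' 25
python3 - <<'E'
from h import *
o=robot.get_obs(); print(np.round(cur(),4),o["ft_force"].round(1),o["moment"].round(2))
E
```

```text
time: 18.3
position: [0.5363, 0.0598, 0.1166]
tool_rot: [0.035, 0.999, -0.001, -0.004]
ft_force: [-11.4, -1.1, 26.0]
grip_width: 0.0344
grip_force: 25.0
[0.1773 3.0711 0.1356 0.1163 0.008 ] [-11.4  -1.1  26. ] [ 0.03  1.28 -0.03]
```

```bash
python3 -m jog '{"dp":[[1,0,-0.5],[0.9,-3.5,-0.5],[0.8,-7,-0.5],[0.7,-10.6,-0.5],[0.7,-10.6,-0.5]],"delta_rot":[[0,0,0],[0,0,-0.02],[0,0,-0.04],[0,0,-0.06],[0,0,-0.06]],"gripper":[-1,-1,-1,-1,-1]}' 25
python3 - <<'E'
from h import *
o=robot.get_obs(); print(np.round(cur(),4),heading(),o["ft_force"].round(1),o["moment"].round(2))
E
```

```text
time: 18.8
position: [0.5362, 0.05, 0.1168]
tool_rot: [0.005, 1.0, 0.0, -0.003]
ft_force: [-7.7, 1.0, 21.1]
grip_width: 0.0348
grip_force: 25.0
[ 0.177   3.1262  0.1358 -0.1218  0.0052] 3.130820221053866 [-7.7  1.  21.1] [ 0.24  0.9  -0.09]
```

```bash
python3 -m jog '{"dp":[[0,-2.2,0],[0,-4.4,0],[0,-4.4,0]],"delta_rot":[[0,0,-0.012],[0,0,-0.025],[0,0,-0.025]],"gripper":[-1,-1,-1]}' 25
python3 -m jog '{"dp":[[0,-1.8,0],[0,-3.5,0],[0,-3.5,0]],"delta_rot":[[0,0,-0.01],[0,0,-0.02],[0,0,-0.02]],"gripper":[-1,-1,-1]}' 25
```

```text
time: 19.1
position: [0.5362, 0.0463, 0.1168]
tool_rot: [-0.007, 1.0, 0.001, -0.002]
ft_force: [-7.7, 5.0, 20.3]
grip_width: 0.0348
grip_force: 25.0
time: 19.4
position: [0.5363, 0.043, 0.1168]
tool_rot: [-0.017, 1.0, 0.001, -0.002]
ft_force: [-8.3, 5.2, 21.3]
grip_width: 0.0347
grip_force: 25.0
```

```bash
python3 -m jog '{"dp":[[0,-1.8,0],[0,-3.5,0],[0,-3.5,0]],"delta_rot":[[0,0,-0.01],[0,0,-0.02],[0,0,-0.02]],"gripper":[-1,-1,-1]}' 25
```

```text
time: 19.7
position: [0.5365, 0.0394, 0.1168]
tool_rot: [-0.027, 1.0, 0.001, -0.002]
ft_force: [-7.6, 4.4, 20.9]
grip_width: 0.0348
grip_force: 25.0
```

```bash
python3 -m jog '{"dp":[[0,-1.8,0],[0,-3.5,0],[0,-3.5,0]],"delta_rot":[[0,0,-0.01],[0,0,-0.02],[0,0,-0.02]],"gripper":[-1,-1,-1]}' 25
```

```text
time: 20.0
position: [0.5366, 0.0352, 0.1166]
tool_rot: [-0.037, 0.999, 0.0, -0.003]
ft_force: [-6.5, 1.0, 18.8]
grip_width: 0.0346
grip_force: 25.0
```

```bash
python3 -m jog '{"dp":[[0,-1.8,0],[0.1,-3.5,0],[0.1,-3.5,0]],"delta_rot":[[0,0,-0.01],[0,0,-0.02],[0,0,-0.02]],"gripper":[-1,-1,-1]}' 25
```

```text
time: 20.3
position: [0.5366, 0.0306, 0.1158]
tool_rot: [-0.048, 0.999, -0.0, -0.003]
ft_force: [-6.0, -2.4, 11.8]
grip_width: 0.0345
grip_force: 25.0
```

Upward force has dropped from 21 to 12 N and z is falling, so the rod is going into the notch at heading about 3.236 (finial at 3.256). I'll press down here.

```bash
python3 -m jog '{"dp":[[0.2,0,2],[0.5,0,4],[0.8,0,6],[0.8,0,6]],"delta_rot":[[0,0,0],[0,0,0],[0,0,0],[0,0,0]],"gripper":[-1,-1,-1,-1]}' 25
python3 - <<'E'
from h import *
o=robot.get_obs(); print(np.round(cur(),4),heading(),o["ft_force"].round(1),o["moment"].round(2))
E
```

```text
time: 20.7
position: [0.5367, 0.0301, 0.112]
tool_rot: [-0.048, 0.999, -0.001, -0.002]
ft_force: [-9.6, -2.4, 28.0]
grip_width: 0.0344
grip_force: 25.0
[ 0.1774 -3.0446  0.131   0.5498  0.0038] -3.0463355895074216 [-9.6 -2.4 28. ] [-0.14  1.02  0.02]
```

```bash
python3 -m jog '{"dp":[[0.3,-1,0],[0.3,-2,0],[0.3,-2,0]],"delta_rot":[[0,0,-0.006],[0,0,-0.012],[0,0,-0.012]],"gripper":[-1,-1,-1]}' 25
python3 -m jog '{"dp":[[0.3,-1,0],[0.3,-2,0],[0.3,-2,0]],"delta_rot":[[0,0,-0.006],[0,0,-0.012],[0,0,-0.012]],"gripper":[-1,-1,-1]}' 25
```

```text
time: 21.0
position: [0.5361, 0.0274, 0.1104]
tool_rot: [-0.054, 0.999, -0.001, -0.002]
ft_force: [-6.6, -5.5, 15.9]
grip_width: 0.0344
grip_force: 25.0
time: 21.3
position: [0.5359, 0.0256, 0.1096]
tool_rot: [-0.06, 0.998, -0.001, -0.003]
ft_force: [-6.5, -3.6, 10.5]
grip_width: 0.0349
grip_force: 25.0
```

Force is falling and z is dropping as it slides in. Press down further.

```bash
python3 -m jog '{"dp":[[0.2,0,2],[0.5,-0.3,4],[0.8,-0.5,6],[1,-0.5,8],[1,-0.5,8]],"delta_rot":[[0,0,0],[0,0,0],[0,0,0],[0,0,0],[0,0,0]],"gripper":[-1,-1,-1,-1,-1]}' 25
python3 - <<'E'
from h import *
o=robot.get_obs(); print(np.round(cur(),4),heading(),o["ft_force"].round(1),o["moment"].round(2))
E
```

```text
time: 21.8
position: [0.5325, 0.0226, 0.1006]
tool_rot: [-0.061, 0.998, -0.003, -0.006]
ft_force: [-9.0, -13.1, 5.9]
grip_width: 0.0344
grip_force: 25.0
[ 0.1823 -3.0064  0.1196  0.498   0.0129] -3.019759238842043 [ -9.  -13.1   5.9] [-1.77  1.02  0.13]
```

```bash
python3 -m jog '{"dp":[[1,-0.7,2],[1.5,-1.4,4],[2,-1.6,6],[2,-1.6,8],[2,-1.6,8]],"delta_rot":[[0,0,0],[0,0,0],[0,0,0],[0,0,0],[0,0,0]],"gripper":[-1,-1,-1,-1,-1]}' 25
python3 - <<'E'
from h import *
o=robot.get_obs(); print(np.round(cur(),4),heading(),o["ft_force"].round(1),o["moment"].round(2))
E
```

```text
time: 22.3
position: [0.5299, 0.0219, 0.0927]
tool_rot: [-0.061, 0.998, -0.002, -0.007]
ft_force: [-9.8, -10.2, 10.9]
grip_width: 0.0343
grip_force: 25.0
[ 0.1849 -3.0044  0.1117  0.3098  0.0136] -3.0204194755848772 [ -9.8 -10.2  10.9] [-1.34  1.16  0.13]
```

```bash
python3 -m jog '{"dp":[[0,-0.7,1.5],[0,-0.7,3],[0,-0.7,4],[0,-0.7,4]],"delta_rot":[[0,0,0],[0,0,0],[0,0,0],[0,0,0]],"gripper":[-1,-1,-1,-1]}' 25
python3 - <<'E'
from h import *
o=robot.get_obs(); print(np.round(cur(),4),heading(),o["ft_force"].round(1),o["moment"].round(2))
E
```

```text
time: 22.7
position: [0.5294, 0.0216, 0.0901]
tool_rot: [-0.06, 0.998, -0.001, -0.007]
ft_force: [-13.8, -8.3, 21.9]
grip_width: 0.0343
grip_force: 25.0
[ 0.1854 -3.003   0.1091  0.2631  0.0139] -3.020650319717254 [-13.8  -8.3  21.9] [-1.14  1.68  0.04]
```

```bash
python3 -m jog '{"dp":[[1,0,0],[1,0,0],[1,0,1],[1,0,2],[1,0,2]],"delta_rot":[[0,0,0],[0,0,0],[0,0,0],[0,0,0],[0,0,0]],"gripper":[0.2,0.2,0.2,0.2,0.2]}' 25
python3 - <<'E'
from h import *
o=robot.get_obs(); print(np.round(cur(),4),heading(),o["ft_force"].round(1),o["moment"].round(2))
E
```

```text
time: 23.2
position: [0.5341, 0.0231, 0.0861]
tool_rot: [-0.06, 0.998, -0.0, -0.001]
ft_force: [-0.2, 1.3, 0.6]
grip_width: 0.0521
grip_force: 0.0
[ 0.1807 -3.0072  0.1051  0.2948  0.0031] -3.022343893617703 [-0.2  1.3  0.6] [ 0.07 -0.15  0.06]
```

```bash
python3 -m jog '{"dp":[[0,0,1.5],[0,0,3],[0,0,4.5],[0,0,4.5]],"delta_rot":[[0,0,0],[0,0,0],[0,0,0],[0,0,0]],"gripper":[0.2,0.2,0.2,0.2]}' 25
```

```text
time: 23.6
position: [0.5341, 0.0228, 0.0819]
tool_rot: [-0.06, 0.998, -0.0, -0.001]
ft_force: [0.5, -0.1, -0.4]
grip_width: 0.0522
grip_force: 0.0
```

```bash
python3 -m jog '{"dp":[[0,0,0],[0,0,0],[0,0,-20],[0,0,-60],[0,0,-100],[0,0,-140],[0,0,-170],[30,0,-200],[70,0,-200],[100,0,-200]],"delta_rot":[[0,0,0],[0,0,0],[0,0,0],[0,0,0],[0,0,0],[0,0,0],[0,0,0],[0,0,0],[0,0,0],[0,0,0]],"gripper":[1,1,1,1,1,1,1,1,1,1]}' 25
python3 - <<'E'
from h import *
s=robot.camera("scene")[:,:,::-1]; print(robot.search_frame("grip","scene")[:2])
t=robot.camera("top"); print(robot.search_frame("grip","top")[:2])
cv2.imwrite("pics/g6.png",np.hstack([cv2.resize(s[115:235,270:430],(480,360),interpolation=3),cv2.resize(t[140:240,260:350,::-1],(320,360),interpolation=3)]))
for f in (0,.035,.06,.115):
    th=3.274
    for n,r,h in [("cap",180,76),("collar",180,6)]:
        rr=(r*np.cos(f)-h*np.sin(f))/1000; z=.08+(r*np.sin(f)+h*np.cos(f))/1000
        P=[PV[0]+rr*np.cos(th),PV[1]+rr*np.sin(th),z]; print(f,n,"scenecrop",((proj("scene",P)[0]-[270,115])*3).round(1),"topcrop",((proj("top",P)[0]-[260,140])*[320/90,3.6]).round(1))
E
```

```text
time: 24.6
position: [0.4337, 0.0111, 0.2834]
tool_rot: [-0.06, 0.998, -0.001, -0.0]
ft_force: [-0.1, 0.3, -0.4]
grip_width: 0.087
grip_force: 0.0
[{'rect': [307.1, 169.8, 328.1, 204.3], 'score': 0.56}]
[]
0 cap scenecrop [124.  166.2] topcrop [199.  201.9]
0 collar scenecrop [125.2 233.8] topcrop [198.1 221.9]
0.035 cap scenecrop [127.6 160.6] topcrop [198.4 194.9]
0.035 collar scenecrop [125.5 228.2] topcrop [198.1 219.7]
0.06 cap scenecrop [130.3 156.7] topcrop [197.9 189.7]
0.06 collar scenecrop [125.9 224.2] topcrop [198.  217.9]
0.115 cap scenecrop [137.  148.2] topcrop [196.7 177.3]
0.115 collar scenecrop [127.2 215.4] topcrop [197.9 213.2]
```

View pics/g6.png

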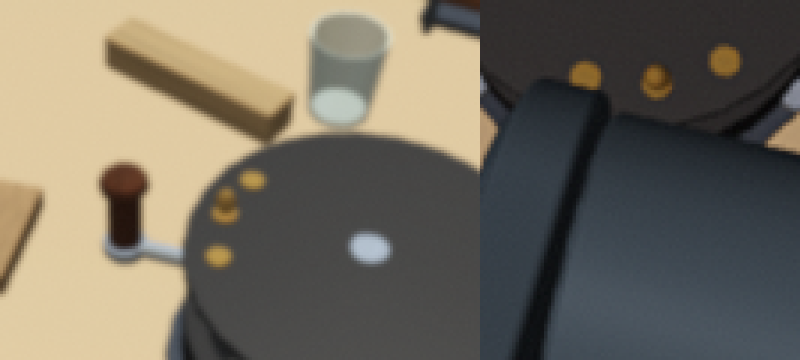

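```bash
python3 - <<'E'
from h import *
for cap,col in [((124,176),(124,245)),((124,174),(124,243))]:
    x,f=lev(np.array(cap)/3+[270,115],np.array(col)/3+[270,115],(3.27,.0)); print(x,f.round(1), "rim offset mm",105*(x[0]-3.256))
# reference: same reading of the parked lever in scene0 (crop.png reading)
print(lev((361.4,140.8),(358,161)))
E
```

```text
[ 3.28902227 -0.03880147] [-1.6 -0.  -0.  -0.8] rim offset mm 3.4673386667020467
[ 3.29152625 -0.02528016] [-1.3  0.1 -0.1 -0.8] rim offset mm 3.7302567458908897
(array([ 2.34637514, -0.02276855]), array([-0.63650968, -1.2645543 ,  0.59791144,  0.88090544]))
```

The lift reading matches the parked lever, so it is fully home, about 3.5 mm from the finial along the rim, and the gripper is clear of it. Handing in.

```bash
python3 -c "
from rig import robot
print(robot.hand_in())"
```

```text
the job is handed in; nothing more can be done
None
```

The lever sits in the finial's notch, fully home and about 3.5 mm off the finial by my camera estimate, with the gripper clear and nothing on the ledge seen to move; it was handed in at about 25 s, and no verdict came back.

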